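# Clamp the carved bird panel in its fixture

## Task

Using only the fingertips, push the carved wooden bird panel along its channel until it sits fully home against the end stop, and then push the clamp's lever over past its middle so that it snaps down onto the panel and holds it there. Do not pick up or lift the panel, and leave the bird carving, the bottle and the cup standing where they are. Finish with the robot clear of everything.

Things in the scene. Friction and masses are not known exactly. Their poses are not given: they have to be found in the camera images.
- fixture: Fixed grey laminate board on the bench, 320x130x12 mm (x -170 to 150, y +-65). Origin on the bench; z up; x along the channel to the end stop and clamp. Dark rails (tops z = 22, x -160 to 30) leave a 64 mm channel about y = 0. Steel clamp bracket behind the stop: x 42 to 98, y +-25, up to z = 66 mm.
- stop (a point): Foot of the end stop's face, mid channel: at x = 30, y = 0, z = 12 mm of the fixture, same axes. The stop is a dark wooden bar across the channel, 84 mm wide, 12 mm thick, top at z = 28 mm of the fixture.
- panel: Loose light-wood panel 110 (x) x 60 x 22 mm, 0.1 to 0.2 kg, in the channel; on top a bird in relief, up to 34 mm above the underside. Origin: centre of the underside; axes as the fixture's. Starts 25 to 50 mm short of the stop; slides freely; home, its origin is at x = -25 mm of the fixture. Its end face at x = -55 is plain and upright: push there.
- clamp (a joint): Angle (rad) of the one-piece toggle clamp, lever and pad arm. About 1 = open (start): lever leans 0.5 rad from upright, away from the panel; the pad arm points up. 0.5 = lever upright, the middle. About 0 = clamped: lever leans 0.5 rad over the panel, pad on it. A spring drives it away from the middle, 0.6 N m at the ends (9 N at 70 mm); past the middle it snaps over by itself.
- pivot (a point): The clamp's hinge axis, level, along the fixture's y; this point is fixed at x = 60, y = 0, z = 57 mm of the fixture, same axes. The pad arm reaches 54 mm from it; open, it points up and towards the panel, to x = 10 mm and z = 110 mm of the fixture.
- grip_end (a point): Free end of the clamp's lever, on its middle line, 105 mm from the hinge axis; open it is at about x = 110, z = 149 mm of the fixture. From 35 to 105 mm off the axis the lever is a round black rubber grip 20 mm thick; below it a 10 mm steel rod.
- bird: Bystander: finished bird carving on a dowel and a wooden base 62 x 42 x 18 mm, about 85 mm tall; origin at the centre of its underside. Leave it alone.
- bottle: Bystander: small white bottle, 38 mm in diameter, 85 mm tall; origin at the centre of its underside. Leave it alone.
- jar: Bystander: white ceramic cup, 56 mm in diameter, 60 mm tall; origin at the centre of its underside. Leave it alone.
Mind the look-alikes: they are no part of the job. What is shaped like the panel but orange or yellow is not meant.

How it is judged:
By the outcome, as a careful person would: the job done as asked, in the order asked, and still so for the second after the job is handed in, with the robot touching nothing.
It also fails if it takes over 45 s, if anything falls off the work surface, if the arm or the gripper's body presses on something with over 40 N, if the wrist force passes 120 N, or if a joint passes its speed limit or range.

## Robot

A 6-joint arm with a two-finger parallel gripper is mounted at the origin on the work surface. World frame = base frame: x ahead of the robot, y to its left, z up, the work surface at z = 0. Lengths are in m, angles in degrees, forces in N, time in s.
With the tool pointing down it reaches from about 0.325 to 0.775 m from the base axis. Payload 5.5 kg.
Tool frame: the origin (TCP) lies at the very end of the fingers, on their centre line; the grasp point (between the pads) lies bot.pinch_z behind it (bot.pinch_z is the distance from the TCP to the grasp point, in m); z points along the fingers, x is the direction in which the jaws open and shut, and the axes are right-handed (so a half turn about z gives the same grasp; the last joint's range is limited). The gripper opens to 85 mm and grips with 20 to 120 N. Pads are 22 mm wide; open, the fingers measure 114 mm over their backs; the gripper's body (76 mm by 85 mm) begins 54 mm behind the grasp point. The pads swing forward as they close: fully open they stand 13 mm farther back than shut.
Start: joints at [-78.593, 5.22, 70.514, -0, 104.267, -3.249], TCP at [0.152, -0.58, 0.231] pointing down, gripper open.
Joint ranges: [-164.24, 164.24], [-49.07, 125.15], [9.68, 141.18], [-86.29, 266.29], [3.28, 154.24], [-151.56, 151.56]. Speed limits (degrees/s): [147.25, 147.25, 172.46, 180, 180, 180].

## Interface

Orientations are given as [roll, pitch, yaw] about the fixed x, y, z axes, in that order (R = Rz(yaw) Ry(pitch) Rx(roll)).
In Python, from plant import bot, optics gives the robot as it stands. The module is installed in compiled form; this text tells all that it offers.
- The arm moves only by the shell command python3 -m handwheel 'ROWS' [OPENING] [FORCE]. ROWS is JSON, a list of rows, each an object with "delta_pos": the shift along the world's x, y, z in m, a list of three; "angular": the turn, a rotation vector about the world's x, y, z in degrees, a list of three. In form: [{"delta_pos": [dx, dy, dz], "angular": [ax, ay, az]}, ...]. A call has 1 to 12 rows; each row shifts and turns the commanded pose from where the row before left it; what a row does not reach is not made up. A row lasts 1/8 s, in which the tool goes at most 62.5 mm and 10.7 degrees, less where a joint would pass 70% of its speed; a pose out of reach is approached as far as the arm can. A call is refused whole if a number of a shift passes 0.0625 or a number of a turn 10.7, either way. A call with a gripper value outside its range is refused whole. OPENING is the finger opening in m, from 0 to 0.0854, set as the call begins (- or left out, the last holds). The fingers move at their own pace and stop on an object; FORCE is the grip in N (left out, the last holds). Time passes only in rows, so rows that do not move let the fingers close. It gives the time, the measured TCP pose, the force and the opening at its end, in the units of the state.
- bot.get_obs(): the state, without advancing time (a new reading comes with each control period).
- optics.get_image(name): name is "scene" or "top"; returns a dict with "frame" (400x640x3 uint8, blue, green, red), "vfov" (degrees; the focal length in pixels is half the picture's height over the tangent of half this angle, whatever the lens; pixels are square), "cx", "cy" (the principal point, pixels), "pose" (4x4, takes a point from camera to world coordinates). Camera axes: x right, y up, looking along -z (the intrinsics and any distortion apply to the point x, -y, -z); pixel columns grow to the right and rows downward; lengths in m; the calibration is good to about 2 mm. A picture is of the moment at which its call begins. There is no depth.
- bot.hand_in(): hands the job in, once; it reports no verdict.
The state is a dict: "time_s": time; "joint_positions": joint angles; "dq": joint speeds; "tau": joint torques, N m; "eef_pos": TCP position; "eef_rot": TCP orientation; "ft_force": force on the tool from outside, world axes, zero at the start; "torque": the same for the moment, N m; "finger_gap": finger opening in m.
Only numpy, scipy, OpenCV 4.12 (cv2) and the standard library are available. Lean on these libraries where they do the work, as an engineer would, in place of code of your own. Each camera call takes 0.05 s, during which the arm holds its last target. There are 200 camera calls.

## Working session

There is one attempt and no reset: what is moved stays moved. The work goes in short steps, Python scripts to look and compute and a shell command to move; the robot and the scene stay as the last step left them, time stands still between calls to the robot, and variables do not carry over. Pictures are saved under pics/ and viewed, about 8 in all and at most 12, crops included, and the job is handed in when it is done.

```bash
mkdir -p pics; cat > h.py <<'E'
import numpy as np, cv2
from plant import bot, optics
E
python3 - <<'E'
from h import *
for n in("scene","top"):
    d=optics.get_image(n); cv2.imwrite(f"pics/{n}0.png",d["frame"])
    print(n,{k:(np.round(v,4).tolist() if k=="pose" else v) for k,v in d.items() if k!="frame"})
print(bot.get_obs(), bot.pinch_z)
E
```

```text
scene {'vfov': 42.03771316899672, 'cx': 317.7770132593203, 'cy': 195.30467397810685, 'pose': [[0.3578, -0.6613, 0.6593, 1.3012], [0.9337, 0.2639, -0.242, -0.333], [-0.0139, 0.7022, 0.7119, 0.9015], [0.0, 0.0, 0.0, 1.0]]}
top {'vfov': 53.00026350711401, 'cx': 324.5194891208542, 'cy': 200.62174647162223, 'pose': [[0.005, 0.9843, -0.1762, 0.447], [-0.9993, 0.0115, 0.0359, -0.0681], [0.0373, 0.1759, 0.9837, 0.9556], [0.0, 0.0, 0.0, 1.0]]}
{'time_s': 0.1, 'joint_positions': array([-7.85915806e+01,  5.25952302e+00,  7.05758190e+01,  9.71960263e-04,
        1.04266708e+02, -3.24686114e+00]), 'dq': array([-0.01152078, -0.08450506, -0.10736832, -0.00748712,  0.03723452,
       -0.01646051]), 'tau': array([ 4.40355594e-03, -4.60218322e+01, -4.19218504e+01,  6.01798547e-05,
        1.05958938e-02, -9.90530026e-06]), 'eef_pos': array([ 0.1517733 , -0.58022333,  0.23024806]), 'eef_rot': array([-1.79993279e+02,  1.01833071e-01, -7.53444748e+01]), 'ft_force': array([-0.3296481 , -0.66218792, -0.58984799]), 'torque': array([-0.01542274,  0.04056706, -0.04111096]), 'finger_gap': 0.08565846654252675} 0.0187
```

View pics/scene0.png

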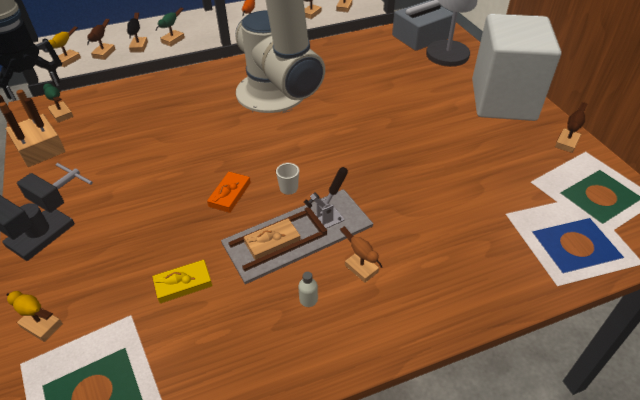

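View pics/top0.png

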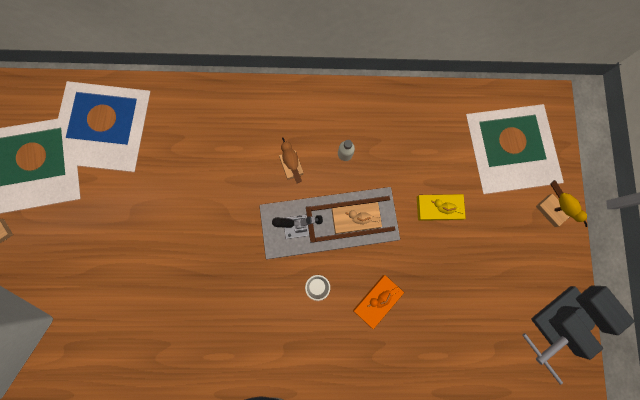

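The scene view shows the channel fixture with the light-wood panel at about (272,238). The top view shows the same panel at (357,218), with the clamp at (290,224). The look-alikes are the yellow panel at top (442,207) and the orange one at top (379,301). Only the light-wood panel lying in the channel fits the description. Next I'll measure it and check it in an enlarged crop.

```bash
cat > h.py <<'E'
import numpy as np, cv2
from plant import bot, optics
def ray(d,u,v):
    f=d["frame"].shape[0]/2/np.tan(np.radians(d["vfov"]/2)); P=d["pose"]
    r=np.array([(u-d["cx"])/f,-(v-d["cy"])/f,-1.0]); return P[:3,3],P[:3,:3]@r
def onz(d,u,v,z):
    o,r=ray(d,u,v); return o+r*(z-o[2])/r[2]
def proj(d,p):
    f=d["frame"].shape[0]/2/np.tan(np.radians(d["vfov"]/2)); P=d["pose"]
    q=P[:3,:3].T@(np.asarray(p)-P[:3,3]); return d["cx"]+f*q[0]/-q[2], d["cy"]-f*q[1]/-q[2]
E
python3 - <<'E'
from h import *
rois={"top":(250,400,180,265),"scene":(215,380,185,285)}
for n,(a,b,c,e) in rois.items():
    d=optics.get_image(n); im=d["frame"]
    hsv=cv2.cvtColor(im,cv2.COLOR_BGR2HSV)
    m=np.zeros(im.shape[:2],np.uint8)
    m[c:e,a:b]=(((hsv[...,1]<60)&(hsv[...,2]>70))*255).astype(np.uint8)[c:e,a:b]
    cs,_=cv2.findContours(m,cv2.RETR_EXTERNAL,cv2.CHAIN_APPROX_NONE)
    cc=np.vstack([x for x in cs if cv2.contourArea(x)>100])
    W=np.array([onz(d,u,v,0.012)[:2] for u,v in cc[:,0]],np.float32)
    print(n,cv2.minAreaRect(W*1000), cv2.boxPoints(cv2.minAreaRect(W*1000)).round(1).tolist())
    if n=="top":
        pm=np.zeros_like(m); h=((hsv[...,0]<25)&(hsv[...,2]>150)&(hsv[...,1]>60))
        pm[195:245,322:390]=(h*255).astype(np.uint8)[195:245,322:390]
        cs,_=cv2.findContours(pm,cv2.RETR_EXTERNAL,cv2.CHAIN_APPROX_NONE)
        c0=max(cs,key=cv2.contourArea)
        W=np.array([onz(d,u,v,0.034)[:2] for u,v in c0[:,0]],np.float32)
        print("panel",cv2.minAreaRect(W*1000),cv2.boxPoints(cv2.minAreaRect(W*1000)).round(1).tolist())
    out=cv2.resize(im[c-20:e+40,a-20:b+70],None,fx=3,fy=3,interpolation=cv2.INTER_CUBIC)
    cv2.imwrite(f"pics/{n}crop.png",out)
E
```

```text
top ((565.0996704101562, -114.04702758789062), (128.44921875, 317.66961669921875), 8.562560081481934) [[477.8999938964844, 33.5], [525.2000122070312, -280.70001220703125], [652.2999877929688, -261.5], [605.0, 52.599998474121094]]
panel ((574.1884765625, -176.82391357421875), (58.45626449584961, 108.77654266357422), 8.298920631408691) [[537.4000244140625, -127.19999694824219], [553.0999755859375, -234.89999389648438], [611.0, -226.39999389648438], [595.2999877929688, -118.80000305175781]]
scene ((524.76416015625, -120.47332763671875), (222.17788696289062, 318.33978271484375), 8.612259864807129) [[391.1000061035156, 20.299999237060547], [438.79998779296875, -294.5], [658.4000244140625, -261.20001220703125], [610.7999877929688, 53.5]]
```

View pics/topcrop.png

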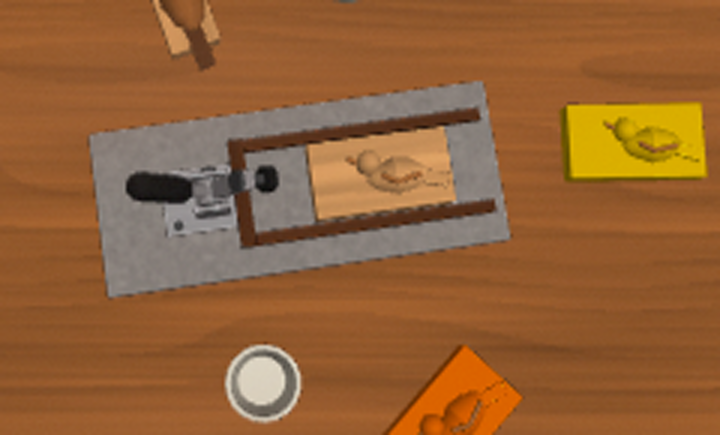

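View pics/scenecrop.png

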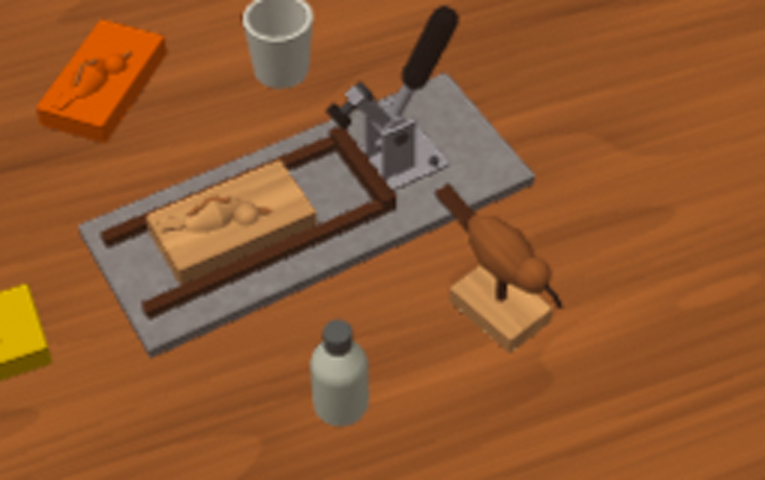

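The crop confirms it: the light-wood panel lies between the dark rails, while the yellow and orange ones are loose on the bench. The fixture origin is at about (0.5636, -0.1041), with its x axis at 98.6°. The panel origin is at fixture x of about -73, so it is about 48 mm short. I'll shut the fingers and go above the channel behind the panel, with the jaw axis along the channel.

```bash
python3 -m handwheel '[{"delta_pos":[0,0,0.04],"angular":[0,0,0]},{"delta_pos":[0.04,0.029,0.03],"angular":[0,0,-2]},{"delta_pos":[0.04,0.029,0],"angular":[0,0,-2]},{"delta_pos":[0.04,0.029,0],"angular":[0,0,-2]},{"delta_pos":[0.04,0.029,0],"angular":[0,0,0]},{"delta_pos":[0.04,0.029,0],"angular":[0,0,0]},{"delta_pos":[0.04,0.029,0],"angular":[0,0,0]},{"delta_pos":[0.04,0.029,0],"angular":[0,0,0]},{"delta_pos":[0.04,0.029,0],"angular":[0,0,0]},{"delta_pos":[0.04,0.029,0],"angular":[0,0,0]},{"delta_pos":[0.04,0.029,0],"angular":[0,0,0]},{"delta_pos":[0.035,0.028,0],"angular":[0,0,0]}]' 0 20
python3 - <<'E'
from h import *
O=np.array([.5636,-.1041]);a=np.radians(98.56);ex=np.array([np.cos(a),np.sin(a)]);ey=np.array([-ex[1],ex[0]])
d=optics.get_image("top")
for n,u,v,z in(("bird",290,163,.02),("bottle",346,150,.08),("jar",317,287,.06)):
    p=onz(d,u,v,z)[:2]-O; print(n,(p@ex).round(3),(p@ey).round(3))
for fx in(-.16,-.145,-.095,.16,.14,.06): print(fx,(O+fx*ex).round(4))
E
```

```text
time_s: 1.7
eef_pos: [0.5881, -0.2612, 0.3008]
eef_rot: [180.0, 0.0, -81.3]
ft_force: [0.7, 0.2, 0.0]
finger_gap: 0.0001
bird 0.063 -0.153
bottle -0.067 -0.149
jar 0.041 0.144
-0.16 [ 0.5874 -0.2623]
-0.145 [ 0.5852 -0.2475]
-0.095 [ 0.5777 -0.198 ]
0.16 [0.5398 0.0541]
0.14 [0.5428 0.0343]
0.06 [ 0.5547 -0.0448]
```

```bash
python3 -m handwheel '[{"delta_pos":[0,-0.001,-0.05],"angular":[0,0,0]},{"delta_pos":[0,0,-0.05],"angular":[0,0,0]},{"delta_pos":[0,0,-0.05],"angular":[0,0,0]},{"delta_pos":[0,0,-0.05],"angular":[0,0,0]},{"delta_pos":[0,0,-0.04],"angular":[0,0,0]},{"delta_pos":[0,0,-0.025],"angular":[0,0,0]},{"delta_pos":[0,0,-0.013],"angular":[0,0,0]},{"delta_pos":[0,0,0],"angular":[0,0,0]}]'
python3 - <<'E'
from h import *
d=optics.get_image("scene"); cv2.imwrite("pics/s2.png",cv2.resize(d["frame"][150:310,190:400],None,fx=3.5,fy=3.5,interpolation=cv2.INTER_CUBIC)); print(bot.get_obs()["ft_force"])
E
```

```text
time_s: 2.75
eef_pos: [0.5863, -0.2634, 0.0225]
eef_rot: [179.9, 0.1, -81.3]
ft_force: [-0.2, -0.0, 0.3]
finger_gap: -0.0004
[ 1.02346518 -0.13466819  1.17215114]
```

View pics/s2.png

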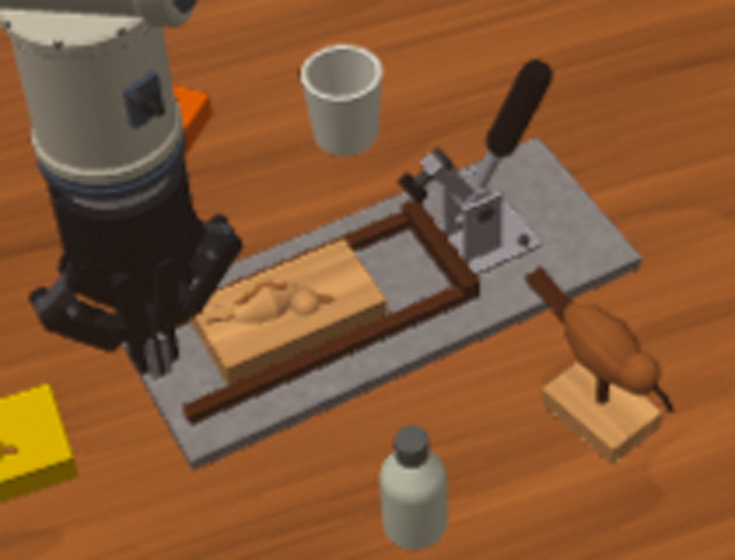

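The closed fingers stand in the channel at crop (155,365), behind the panel. The knuckles bulge along the channel at crop (40,300) and (225,240), and they could foul the carving or lever. I'll rise, turn 90° so the plain narrow finger side faces along the channel, and lower again.

```bash
python3 -m handwheel '[{"delta_pos":[0,0,0.05],"angular":[0,0,0]},{"delta_pos":[0,0,0.01],"angular":[0,0,10]},{"delta_pos":[0,0,0],"angular":[0,0,10]},{"delta_pos":[0,0,0],"angular":[0,0,10]},{"delta_pos":[0,0,0],"angular":[0,0,10]},{"delta_pos":[0,0,0],"angular":[0,0,10]},{"delta_pos":[0,0,0],"angular":[0,0,10]},{"delta_pos":[0,0,0],"angular":[0,0,10]},{"delta_pos":[0,0,0],"angular":[0,0,10]},{"delta_pos":[0,0,0],"angular":[0,0,10]},{"delta_pos":[0,0,-0.03],"angular":[0,0,0]},{"delta_pos":[0,0,-0.03],"angular":[0,0,0]}]'
python3 -m handwheel '[{"delta_pos":[0,0,0],"angular":[0,0,0]},{"delta_pos":[-0.0015,0.01,0],"angular":[0,0,0]},{"delta_pos":[-0.0007,0.005,0],"angular":[0,0,0]},{"delta_pos":[-0.0008,0.005,0],"angular":[0,0,0]},{"delta_pos":[-0.0007,0.005,0],"angular":[0,0,0]},{"delta_pos":[-0.0008,0.005,0],"angular":[0,0,0]},{"delta_pos":[-0.0007,0.005,0],"angular":[0,0,0]},{"delta_pos":[-0.0008,0.005,0],"angular":[0,0,0]}]'
```

```text
time_s: 4.3
eef_pos: [0.5883, -0.2643, 0.0257]
eef_rot: [179.8, -0.2, 8.7]
ft_force: [-0.1, -0.0, -0.2]
finger_gap: 0.0
time_s: 5.3
eef_pos: [0.5808, -0.2233, 0.0234]
eef_rot: [180.0, -0.0, 8.7]
ft_force: [0.6, -1.2, 2.5]
finger_gap: -0.0003
```

```bash
python3 -m handwheel '[{"delta_pos":[-0.0007,0.005,0],"angular":[0,0,0]},{"delta_pos":[-0.0008,0.005,0],"angular":[0,0,0]},{"delta_pos":[-0.0007,0.005,0],"angular":[0,0,0]},{"delta_pos":[-0.0008,0.005,0],"angular":[0,0,0]},{"delta_pos":[-0.0003,0.002,0],"angular":[0,0,0]},{"delta_pos":[-0.0003,0.002,0],"angular":[0,0,0]}]'
python3 -m handwheel '[{"delta_pos":[-0.0003,0.002,0],"angular":[0,0,0]},{"delta_pos":[-0.0003,0.002,0],"angular":[0,0,0]}]'
```

```text
time_s: 6.05
eef_pos: [0.5772, -0.1994, 0.0233]
eef_rot: [180.0, 0.0, 8.7]
ft_force: [1.6, -1.9, 1.2]
finger_gap: 0.0001
time_s: 6.3
eef_pos: [0.5766, -0.1954, 0.0233]
eef_rot: [180.0, -0.0, 8.6]
ft_force: [1.0, -1.0, 0.6]
finger_gap: 0.0002
```

```bash
for i in 1 2 3; do echo; done >/dev/null; python3 -m handwheel '[{"delta_pos":[-0.0003,0.002,0],"angular":[0,0,0]},{"delta_pos":[-0.0003,0.002,0],"angular":[0,0,0]}]' | grep -E "eef_pos|ft"
python3 -m handwheel '[{"delta_pos":[-0.0002,0.0015,0],"angular":[0,0,0]}]' | grep -E "eef_pos|ft"
python3 -m handwheel '[{"delta_pos":[-0.0002,0.0015,0],"angular":[0,0,0]}]' | grep -E "eef_pos|ft"
```

```text
eef_pos: [0.5761, -0.1935, 0.0235]
ft_force: [1.9, -10.9, 0.8]
eef_pos: [0.5761, -0.1935, 0.0239]
ft_force: [1.9, -15.4, -0.1]
eef_pos: [0.5761, -0.1934, 0.0243]
ft_force: [2.2, -19.5, 0.8]
```

The wrist force built up to about 19 N with no further motion, at the expected home position. I'll back off, rise and cross above the clamp to the lever's far side.

```bash
python3 -m handwheel '[{"delta_pos":[0.001,-0.006,0],"angular":[0,0,0]},{"delta_pos":[0.0015,-0.01,0],"angular":[0,0,0]},{"delta_pos":[0,0,0.05],"angular":[0,0,0]},{"delta_pos":[0,0,0.05],"angular":[0,0,0]},{"delta_pos":[0,0,0.05],"angular":[0,0,0]},{"delta_pos":[0,0,0.05],"angular":[0,0,0]},{"delta_pos":[0,0,0.02],"angular":[0,0,0]}]'
python3 -m handwheel '[{"delta_pos":[-0.0045,0.03,0],"angular":[0,0,0]},{"delta_pos":[-0.0045,0.03,0],"angular":[0,0,0]},{"delta_pos":[-0.0045,0.03,0],"angular":[0,0,0]},{"delta_pos":[-0.0045,0.03,0],"angular":[0,0,0]},{"delta_pos":[-0.0045,0.03,0],"angular":[0,0,0]},{"delta_pos":[-0.0045,0.03,0],"angular":[0,0,0]},{"delta_pos":[-0.0045,0.03,0],"angular":[0,0,0]},{"delta_pos":[-0.0045,0.03,0],"angular":[0,0,0]},{"delta_pos":[-0.0045,0.03,0],"angular":[0,0,0]},{"delta_pos":[0,0,0],"angular":[0,0,0]}]'
python3 - <<'E'
from h import *
O=np.array([.5636,-.1041]);a=np.radians(98.56);ex=np.array([np.cos(a),np.sin(a)]);ey=np.array([-ex[1],ex[0]])
p=bot.get_obs()["eef_pos"][:2]-O; print("tool fx,fy",p@ex,p@ey)
d=optics.get_image("scene"); cv2.imwrite("pics/s3.png",cv2.resize(d["frame"][130:310,200:400],None,fx=3.3,fy=3.3,interpolation=cv2.INTER_CUBIC))
E
```

```text
time_s: 7.68
eef_pos: [0.5789, -0.2045, 0.2474]
eef_rot: [179.9, -0.3, 8.7]
ft_force: [-0.0, -0.4, -0.7]
finger_gap: -0.0
time_s: 8.93
eef_pos: [0.5372, 0.0674, 0.243]
eef_rot: [-179.9, 0.0, 8.9]
ft_force: [-0.2, -0.8, -1.5]
finger_gap: 0.0001
tool fx,fy 0.17350654999495765 0.0005749908466142215
```

View pics/s3.png

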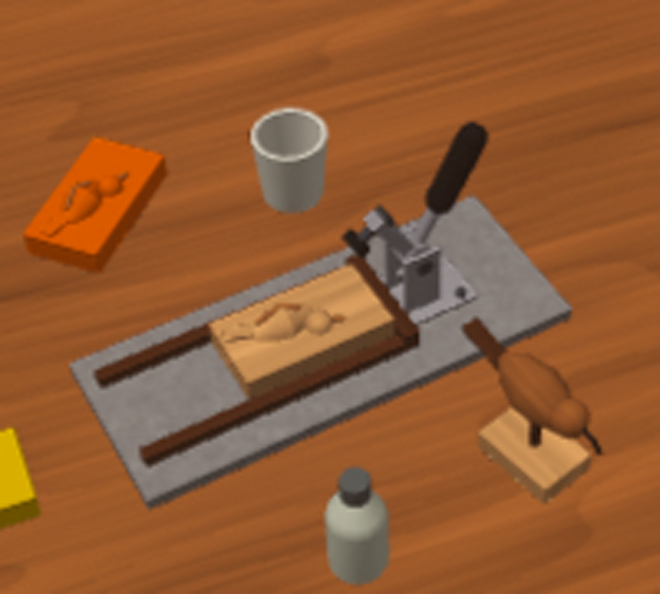

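The panel sits against the stop at crop (355,265)–(415,335), and the bystanders are unmoved. The lever is still open, with its grip at crop (460,165). Next I lower beyond it and push back towards the panel.

```bash
python3 -m handwheel '[{"delta_pos":[0,0,-0.04],"angular":[0,0,0]},{"delta_pos":[0,0,-0.04],"angular":[0,0,0]},{"delta_pos":[0,0,-0.03],"angular":[0,0,0]},{"delta_pos":[0,0,-0.008],"angular":[0,0,0]},{"delta_pos":[0.0015,-0.01,0],"angular":[0,0,0]},{"delta_pos":[0.0015,-0.01,0],"angular":[0,0,0]},{"delta_pos":[0.0015,-0.01,0],"angular":[0,0,0]},{"delta_pos":[0.0015,-0.01,0],"angular":[0,0,0]},{"delta_pos":[0.0012,-0.008,0],"angular":[0,0,0]},{"delta_pos":[0.0012,-0.008,0],"angular":[0,0,0]}]'
python3 - <<'E'
from h import *
d=optics.get_image("scene"); cv2.imwrite("pics/s4.png",cv2.resize(d["frame"][110:310,200:400],None,fx=3,fy=3,interpolation=cv2.INTER_CUBIC))
E
```

```text
time_s: 10.22
eef_pos: [0.5468, 0.0125, 0.1279]
eef_rot: [-179.6, -0.2, 8.8]
ft_force: [-1.2, 12.3, 9.1]
finger_gap: 0.0004
```

View pics/s4.png

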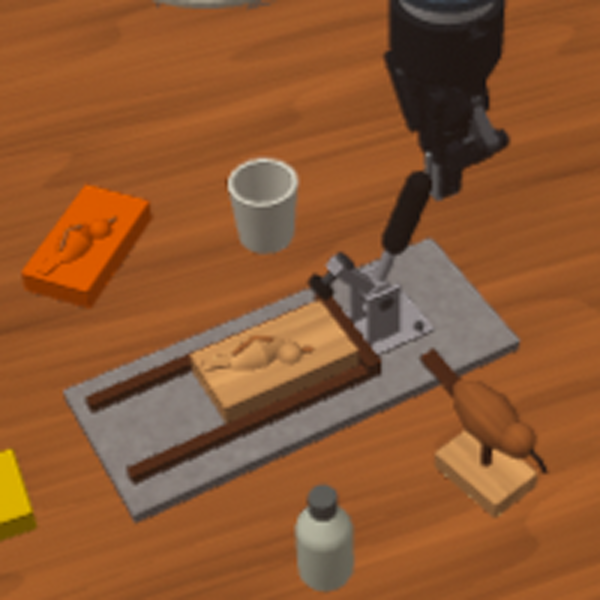

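The fingertip is against the grip end at crop (425,180), reading 12 N, and the lever is starting to move. I'll continue pushing.

```bash
python3 -m handwheel '[{"delta_pos":[0.0012,-0.008,0],"angular":[0,0,0]},{"delta_pos":[0.0012,-0.008,0],"angular":[0,0,0]},{"delta_pos":[0.0012,-0.008,0],"angular":[0,0,0]}]'
python3 -m handwheel '[{"delta_pos":[0.0012,-0.008,0],"angular":[0,0,0]},{"delta_pos":[0.0012,-0.008,0],"angular":[0,0,0]},{"delta_pos":[0.0012,-0.008,0],"angular":[0,0,0]},{"delta_pos":[0.0009,-0.006,0],"angular":[0,0,0]},{"delta_pos":[0,0,0],"angular":[0,0,0]}]'
python3 - <<'E'
from h import *
d=optics.get_image("scene"); cv2.imwrite("pics/s5.png",cv2.resize(d["frame"][110:310,200:400],None,fx=3,fy=3,interpolation=cv2.INTER_CUBIC))
E
```

```text
time_s: 10.65
eef_pos: [0.5503, -0.0137, 0.1267]
eef_rot: [-179.9, -0.2, 8.7]
ft_force: [0.6, 3.6, 3.4]
finger_gap: -0.0
time_s: 11.28
eef_pos: [0.554, -0.0451, 0.125]
eef_rot: [180.0, 0.0, 8.6]
ft_force: [0.4, -0.3, 0.3]
finger_gap: -0.0001
```

View pics/s5.png

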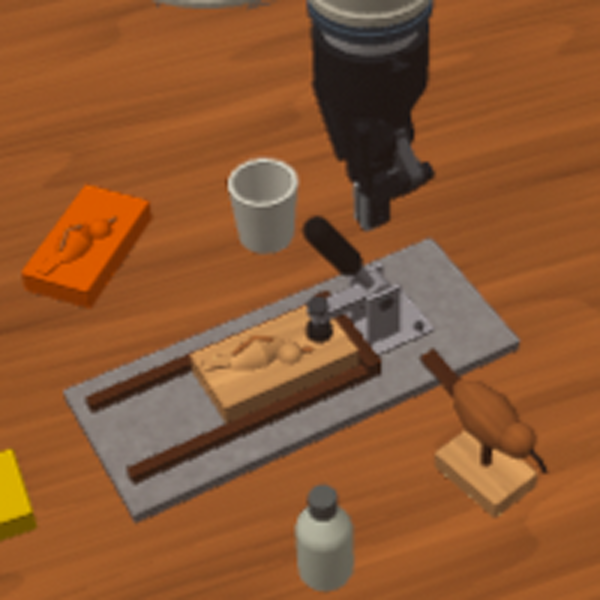

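The lever has snapped over, with its grip at crop (332,243) and the pad on the panel at (318,325). The panel is still at the stop and the force on the tool is zero. I'll retreat away from the lever and up, then do the final check.

```bash
python3 -m handwheel '[{"delta_pos":[-0.003,0.02,0.01],"angular":[0,0,0]},{"delta_pos":[-0.003,0.02,0.04],"angular":[0,0,0]},{"delta_pos":[-0.004,0.03,0.05],"angular":[0,0,0]},{"delta_pos":[-0.006,0.04,0.05],"angular":[0,0,0]},{"delta_pos":[-0.006,0.04,0.02],"angular":[0,0,0]},{"delta_pos":[-0.006,0.04,0],"angular":[0,0,0]},{"delta_pos":[0,0,0],"angular":[0,0,0]},{"delta_pos":[0,0,0],"angular":[0,0,0]},{"delta_pos":[0,0,0],"angular":[0,0,0]},{"delta_pos":[0,0,0],"angular":[0,0,0]}]'
python3 - <<'E'
from h import *
d=optics.get_image("scene"); t=optics.get_image("top")
a=cv2.resize(d["frame"][150:310,200:400],None,fx=2.9,fy=2.9)[:,:580]; b=cv2.resize(t["frame"][130:310,240:480],(580,435)) 
cv2.imwrite("pics/s6.png",cv2.resize(np.vstack([a[:,:580],b]),None,fx=.66,fy=.66,interpolation=cv2.INTER_AREA))
O=np.array([.5636,-.1041]);an=np.radians(98.56);ex=np.array([np.cos(an),np.sin(an)])
hsv=cv2.cvtColor(t["frame"],cv2.COLOR_BGR2HSV); pm=np.zeros(hsv.shape[:2],np.uint8)
pm[195:245,300:390]=(((hsv[...,0]<25)&(hsv[...,2]>150)&(hsv[...,1]>60))*255).astype(np.uint8)[195:245,300:390]
c0=max(cv2.findContours(pm,0,cv2.CHAIN_APPROX_NONE)[0],key=cv2.contourArea)
W=np.array([(onz(t,u,v,.034)[:2]-O)@ex for u,v in c0[:,0]]); print("panel fx range",W.min(),W.max(), bot.get_obs()["ft_force"])
E
```

```text
time_s: 12.58
eef_pos: [0.5264, 0.1436, 0.2938]
eef_rot: [180.0, 0.0, 8.6]
ft_force: [0.1, 0.3, 0.7]
finger_gap: -0.0001
panel fx range -0.08004842931240735 0.02873128291334679 [ 0.01749338 -0.0486378  -0.26143891]
```

View pics/s6.png

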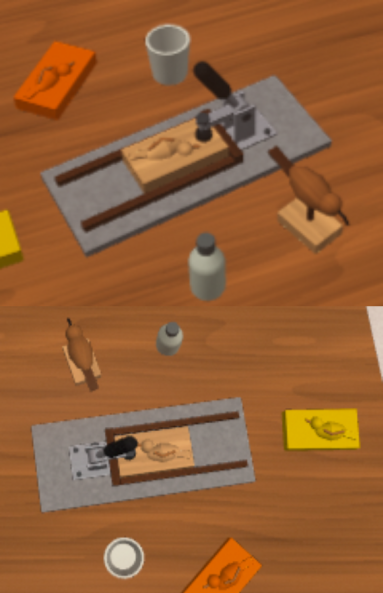

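Both views show the panel home, with its ends at fixture x -80 and about +29 mm. The clamp is down on it, the bystanders are standing in place and the robot is clear.

```bash
python3 -c "
from plant import bot
print(bot.hand_in())"
```

```text
the job is handed in; nothing more can be done
None
```

I pushed the panel along its channel with the closed fingertips until it was firmly against the end stop, where the force rose to about 19 N with no further movement. I then pushed the lever past its middle, and it snapped down with the pad on the panel.

The last checks, at about 12.6 s on the robot's clock, agreed with each other:
- **Panel:** its rear end measured at fixture x = -80.0 mm, which is the home position. The front end measured 28.7 mm against a true 30, about the same shortfall as in the first measurement.
- **Clamp:** both cameras show it closed onto the panel.
- **Bystanders:** the bird, bottle and cup look to be standing where they were, judged by eye.
- **Robot:** it stands clear, with about zero force on the tool.

No check failed. I made one change on the way: I turned the gripper 90° before pushing, because its knuckles stuck out along the channel.

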